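# Fold the stay and shut the long glass-rod chest

## Robot

A 7-joint arm with a two-finger parallel gripper is mounted at the origin on the work surface. World frame = base frame: x ahead of the robot, y to its left, z up, the work surface at z = 0. Lengths are in m, angles in rad, forces in N, time in s.
With the tool pointing down it reaches from about 0.425 to 0.925 m from the base axis. Payload 6.8 kg.
Tool frame: the origin (TCP) lies midway between the tips of the shut fingers; the grasp point (between the pads) lies 19 mm behind it; x points along the fingers, z is the direction in which the jaws open and shut, and the axes are right-handed (so a half turn about x gives the same grasp; the last joint's range is limited). The gripper opens to 85 mm and grips with 20 to 120 N. Pads are 22 mm wide; open, the fingers measure 114 mm over their backs; the gripper's body (76 mm by 85 mm) begins 54 mm behind the grasp point. The pads swing forward as they close: fully open they stand 13 mm farther back than shut.
Start: joints at [1.109, 0.477, 0.022, 1.555, -0.011, 1.109, -0.083], TCP at [0.234, -0.633, 0.231] pointing down, gripper open.
Joint ranges: [-2.96, 2.96], [-0.34, 2.1], [-1.41, 1.46], [0.24, 2.44], [-1.37, 4.51], [0.17, 1.92], [-2.96, 2.96]. Speed limits (rad/s): [2.39, 2.39, 3.14, 3.14, 3.14, 3.14, 3.14].

## Interface

Orientations are given as a unit quaternion [w, x, y, z].
In Python, from station import bot gives the robot as it stands. The module is installed in compiled form; this text tells all that it offers.
- The arm moves only by the shell command python3 -m jog 'ROWS' [FORCE]. ROWS is text: rows parted by semicolons, each of 7 numbers parted by spaces: the shift along the tool's x, y, z in mm, then the turn, a rotation vector about the tool's x, y, z in units of 6 degrees (1.0 is 6 degrees), then the finger opening in mm, from 0 to 85.4. A call has 1 to 5 rows; each row shifts and turns the commanded pose from where the row before left it, along the tool's axes as they then stand; what a row does not reach is not made up. A row lasts 1/10 s, in which the tool goes at most 50 mm and 8.59 degrees, less where a joint would pass 70% of its speed; a pose out of reach is approached as far as the arm can. A call with a gripper value outside its range is refused whole. The fingers move at their own pace and stop on an object; FORCE is the grip in N (left out, the last holds). Time passes only in rows, so rows that do not move let the fingers close. It gives the time, the measured TCP pose, the force and the opening at its end, in the units of the state.
- bot.get_obs(): the state, without advancing time (a new reading comes with each control period).
- bot.read_camera(name): name is "scene" or "top" or "wrist"; returns (picture, depth): 384x512x3 uint8, red, green, blue; 384x512 float32, m along the optical axis (not along the pixel's ray), 0 where there is no reading.
- bot.calibration(name): a dict with "fx", "fy", "cx", "cy" (pixels), "D" ([k1, k2, p1, p2, k3] as OpenCV has them; the pictures are not rectified), "T" (4x4, takes a point from camera to world coordinates). Camera axes: x right, y up, looking along -z (the intrinsics and any distortion apply to the point x, -y, -z); pixel columns grow to the right and rows downward; lengths in m; the calibration is good to about 2 mm. A picture is of the moment at which its call begins: read the wrist's pose just before it. calibration takes no time and is no camera call; for the wrist camera it gives the pose at the moment of the call.
- bot.hand_in(): hands the job in, once; it reports no verdict.
The state is a dict: "t": time; "q": joint angles; "joint_vel": joint speeds; "joint_torque": joint torques, N m; "eef_pos": TCP position; "tool_rot": TCP orientation; "contact_force": force on the tool from outside, world axes, zero at the start; "torque": the same for the moment, N m; "gripper_width": opening from 0.0 (shut) to 1.0 (fully open).
Only numpy, scipy, OpenCV 4.12 (cv2) and the standard library are available. Lean on these libraries where they do the work, as an engineer would, in place of code of your own. Each camera call takes 0.05 s, during which the arm holds its last target.

## Task

Two steel chests of glass rods stand open on the hot-shop bench, each lid propped up by a folding stay. Shut the longer chest: first press the thumb plate at its stay's knee to break the locked stay, with the lid still up, and then lower the lid gently until it is fully shut. Leave the shorter chest open.

Things in the scene. Friction and masses are not known exactly. Their poses are not given: they have to be found in the camera images.
- long_chest: The longer of two open grey steel chests, fixed to the bench. Outside 220 (its x) x 240 (y) x 105 mm high; origin: centre of its underside, z up. The lid's hinge runs along y on the +x rim, at x = 110, z = 106 mm; the front is at -x. The stay stands inside the -y end, at y = -84 mm. Either chest may be on the left, 0.38 to 0.6 m apart; both have the hinge on the left, within 25 degrees.
- long_chest_plate (a point): Centre of the top of the steel thumb plate on the long chest's knee: 50 (along chest x) x 32 x 4 mm, nearly level; at the start at x = -35, y = -84, z = 147 mm in the chest's frame. Pressing it down some 30 mm (5 to 15 N) folds the knee down into the chest, and the lid follows a few degrees. As it sinks it also shifts about 10 mm towards +x and tilts about 30 degrees, its +x end going lower.
- long_chest_lid (a joint): Lid angle a, rad: 0 shut, 1.50 open at the start. Plate 220 mm from hinge to free edge (plus a 12 mm lip), 240 wide, 6 thick. At r from the hinge its underside is at x = 110 - r cos a, z = 106 + r sin a (mm, chest frame), its outer face 6 mm further out (+x, up). The hinge is stiff (0.55 Nm): it stays where left; push it shut on its outer face with a few newtons. Locked stay: it cannot go down.
- long_chest_knee (a joint): Bend in rad of the long chest's stay at its knee: -0.20 = locked (a little past straight, on its stop, as at the start), 0 = straight, positive = broken, folding downwards; about 2.1 when the lid is shut. Friction keeps it where it is left.
- short_chest_lid (a joint): Lid angle in rad of the other, similar but smaller chest (172 x 150 x 82 mm high, its open lid's edge 254 mm above the bench): 0 = shut, 1.50 = open on its own locked stay, as at the start. To be left open.

How it is judged:
On the way:
1. the long chest's stay is broken at its knee (bent more than 0.2 rad the folding way) while its lid is still up (above 0.9 rad) (value of joint long_chest_knee above 0.2 rad and value of joint long_chest_lid above 0.9 rad), for 0.2 s.
At the end, for the whole second after the job is handed in: The long chest's lid is shut to within 0.07 rad (about 15 mm at its free edge) and the short chest's lid still stands open (above 1.35 rad) (value of joint long_chest_lid below 0.07 rad and value of joint short_chest_lid above 1.35 rad); the robot touches nothing.
It fails at once if the long chest's lid is slammed (faster than 3 rad/s) (velocity of joint long_chest_lid below -3 rad/s).
It also fails if it takes over 53 s, if anything falls off the work surface, if the arm or the gripper's body presses on something with over 40 N, if the wrist force passes 120 N, or if a joint passes its speed limit or range.

## Working session

There is one attempt and no reset: what is moved stays moved. The work goes in short steps, Python scripts to look and compute and a shell command to move; the robot and the scene stay as the last step left them, time stands still between calls to the robot, and variables do not carry over. Pictures are saved under pics/ and viewed, and the job is handed in when it is done.

```bash
mkdir -p pics; python3 - <<'E'
from station import bot
import cv2,numpy as np
o=bot.get_obs();print({k:np.round(v,3) for k,v in o.items()})
for n in("scene","top"):
    p,d=bot.read_camera(n);cv2.imwrite(f"pics/{n}0.png",p[:,:,::-1]);np.save(f"pics/{n}0.npy",d)
    c=bot.calibration(n);print(n,c)
E
```

```text
{'t': np.float64(0.0), 'q': array([ 1.109,  0.478,  0.022,  1.556, -0.011,  1.109, -0.083]), 'joint_vel': array([ 0.001,  0.001,  0.   , -0.   ,  0.   , -0.   ,  0.001]), 'joint_torque': array([ 1.0000e-03, -5.9645e+01,  1.6090e+00, -2.8120e+01,  1.3000e-02,
        9.0000e-03,  0.0000e+00]), 'eef_pos': array([ 0.234, -0.633,  0.23 ]), 'tool_rot': array([ 0.58 ,  0.405,  0.581, -0.404]), 'contact_force': array([ 0.177,  0.324, -0.706]), 'torque': array([-0.019, -0.003,  0.018]), 'gripper_width': np.float64(1.001)}
scene {'fx': 393.90527964017787, 'fy': 393.90527964017787, 'cx': 256.89264521839715, 'cy': 189.49065398788292, 'D': array([-0.06148796,  0.        ,  0.        ,  0.        ,  0.        ]), 'T': array([[ 0.73463681, -0.50314702,  0.45513935,  0.91679508],
       [ 0.67844377,  0.54951503, -0.48759335, -0.39063119],
       [-0.00477477,  0.66699048,  0.74505093,  0.74120185],
       [ 0.        ,  0.        ,  0.        ,  1.        ]])}
top {'fx': 451.44070191418024, 'fy': 451.44070191418024, 'cx': 257.95128071380634, 'cy': 189.3489234287665, 'D': array([-0.16464662,  0.        ,  0.        ,  0.        ,  0.        ]), 'T': array([[-9.30865073e-04,  9.96601451e-01, -8.23691823e-02,
         4.29983533e-01],
       [-9.99894855e-01,  2.64366694e-04,  1.44985709e-02,
         4.42336153e-02],
       [ 1.44710724e-02,  8.23740178e-02,  9.96496417e-01,
         1.12299927e+00],
       [ 0.00000000e+00,  0.00000000e+00,  0.00000000e+00,
         1.00000000e+00]])}
```

View pics/scene0.png

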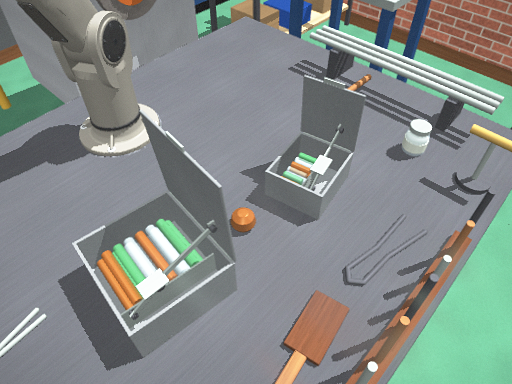

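View pics/top0.png

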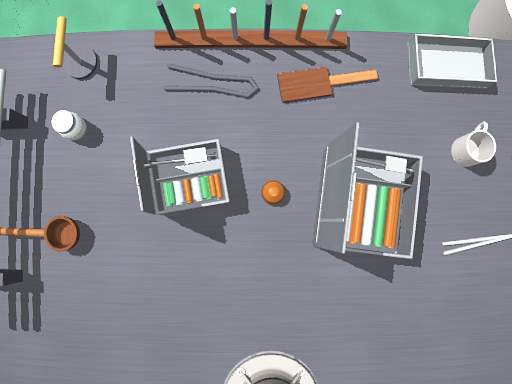

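The top view shows the long chest on the right, with its lid at (335,190), thumb plate at (396,164) and body corners near (357,148), (421,157) and (412,257). The short chest is on the left, around (190,175).

```bash
cat > h.py <<'E'
from station import bot
import cv2,numpy as np
def px2w(n,u,v,z=None,depth=None,c=None):
    c=c or bot.calibration(n);K=np.array([[c['fx'],0,c['cx']],[0,c['fy'],c['cy']],[0,0,1]])
    p=cv2.undistortPoints(np.array([[[u,v]]],float),K,c['D'])[0,0]
    r=np.array([p[0],-p[1],-1.]);T=c['T']
    if z is not None:
        w=T[:3,:3]@r; depth=(z-T[2,3])/w[2]
    return T[:3,:3]@(r*depth)+T[:3,3]
def proj(n,P,c=None):
    c=c or bot.calibration(n);K=np.array([[c['fx'],0,c['cx']],[0,c['fy'],c['cy']],[0,0,1]])
    X=(np.atleast_2d(P)-c['T'][:3,3])@c['T'][:3,:3]
    X=X*[1,-1,-1]
    return cv2.projectPoints(X,np.zeros(3),np.zeros(3),K,c['D'])[0][:,0]
E
python3 - <<'E'
import cv2
a=cv2.imread('pics/top0.png')[115:270,305:435];cv2.imwrite('pics/topc.png',cv2.resize(a,None,fx=3.8,fy=3.8,interpolation=cv2.INTER_CUBIC))
a=cv2.imread('pics/scene0.png')[100:360,60:260];cv2.imwrite('pics/scenec.png',cv2.resize(a,None,fx=2.3,fy=2.3,interpolation=cv2.INTER_CUBIC))
E
```

```text
(no output)
```

View pics/topc.png

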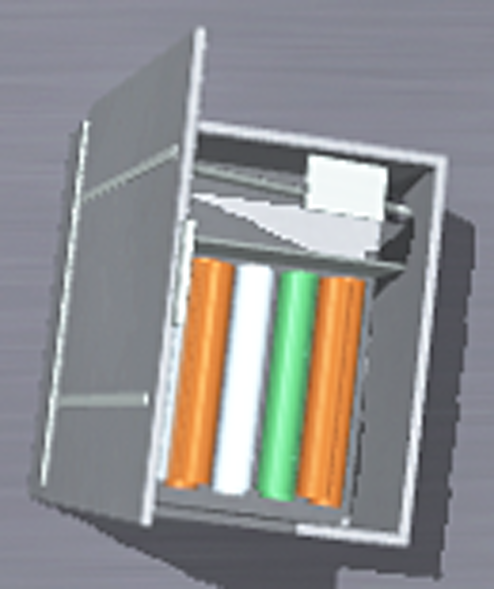

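View pics/scenec.png

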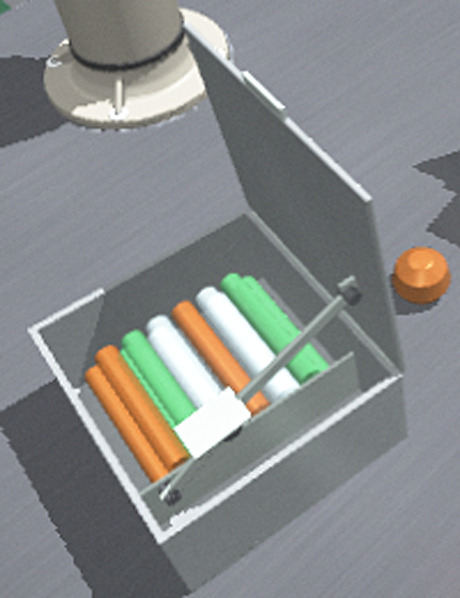

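```bash
cat > m.py <<'E'
from h import *
r=lambda x:np.round(x,4)
T={'A':(422.6,156.6,'top'),'B':(412.4,257.9,'top'),'A2':(130.4,335.7,'scene'),'B2':(73.9,243.5,'scene'),'C2':(234.8,263.5,'scene')}
W={}
for k,(u,v,n) in T.items():
    W[k]=px2w(n,u,v,z=.105);print(k,r(W[k]))
def tri(a,b):
    L=[]
    for n,u,v in(("top",*a),("scene",*b)):
        L.append((bot.calibration(n)['T'][:3,3],px2w(n,u,v,depth=1.)))
    M=np.zeros((3,3));q=np.zeros(3)
    for o,p in L:
        d=(p-o)/np.linalg.norm(p-o);Pm=np.eye(3)-np.outer(d,d);M+=Pm;q+=Pm@o
    return np.linalg.solve(M,q)
for nm,a,b in(('A',T['A'],T['A2']),('B',T['B'],T['B2']),('plate',(396.2,164.5),(152.6,284.3))): print('tri',nm,r(tri(a[:2],b[:2])))
for n,(u,v) in(('top',(396,164)),('scene',(153,284))):
    d=np.load(f'pics/{n}0.npy')[v-1:v+2,u-1:u+2];print(n,d.ravel()[4],r(px2w(n,u,v,depth=np.median(d))))
A=(W['A']+W['A2'])/2;B=(W['B']+W['B2'])/2
ey=(B-A);print('len',np.linalg.norm(ey));ey[2]=0;ey/=np.linalg.norm(ey);ex=np.array([ey[1],-ey[0],0])
O=(A+B)/2+.11*ex;O[2]=0
th=np.arctan2(ex[1],ex[0]);print('O',r(O),'yaw',np.degrees(th))
C=lambda x,y,z:O+ex*x/1e3+ey*y/1e3+np.array([0,0,z/1e3])
print('plate pred',r(C(-35,-84,147)),'C',r(C(110,-120,105)))
np.savez('pose.npz',O=O,ex=ex,ey=ey)
# overlay
import math
for n in('top','scene'):
    im=cv2.imread(f'pics/{n}0.png')
    a=1.5
    P=[C(sx*110,sy*120,z) for z in(0,105) for sx in(-1,1) for sy in(-1,1)]+[C(110-r_*math.cos(a),s*120,106+r_*math.sin(a)) for r_ in(0,232) for s in(-1,1)]+[C(-35+i*25,-84+j*16,147) for i in(-1,1) for j in(-1,1)]
    im=cv2.resize(im,None,fx=1.5,fy=1.5)
    for u,v in proj(n,P): cv2.circle(im,(int(u*1.5),int(v*1.5)),2,(0,0,255),-1)
    cv2.imwrite(f'pics/ov_{n}.png',im)
E
python3 m.py
```

```text
A [ 0.5913 -0.3569  0.105 ]
B [ 0.3559 -0.3259  0.105 ]
A2 [ 0.5938 -0.3528  0.105 ]
B2 [ 0.3598 -0.3212  0.105 ]
C2 [ 0.6232 -0.1378  0.105 ]
tri A [ 0.5924 -0.3546  0.1053]
tri B [ 0.3573 -0.3234  0.1046]
tri plate [ 0.5673 -0.2775  0.1446]
top 0.9889929 [ 0.5674 -0.2775  0.1466]
scene 0.658219 [ 0.5693 -0.2761  0.1464]
len 0.23675577554279922
O [ 0.4898 -0.2301  0.    ] yaw 82.41174139291385
plate pred [ 0.5684 -0.2759  0.147 ] C [ 0.6232 -0.137   0.105 ]
```

View pics/ov_scene.png

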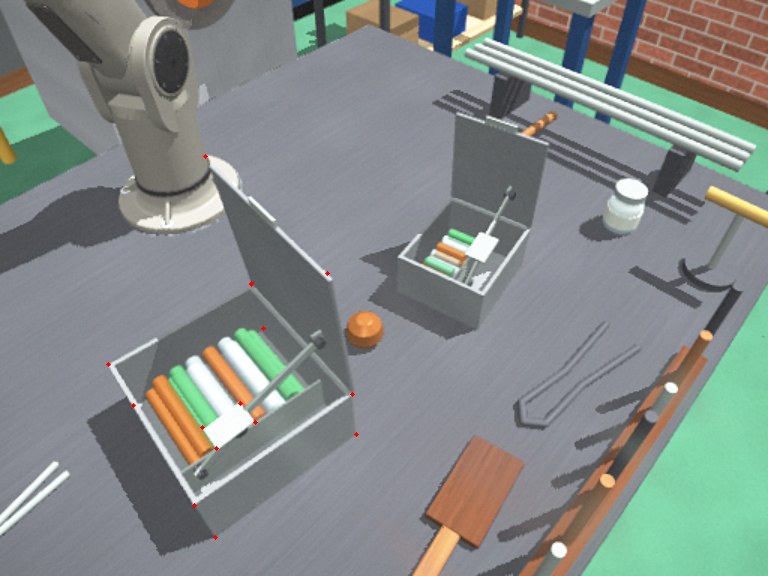

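```bash
python3 - <<'E'
from h import *
z=np.load('pose.npz');O,ex,ey=z['O'],z['ex'],z['ey']
from scipy.spatial.transform import Rotation as R
o=bot.get_obs();q=o['tool_rot'];M=R.from_quat(q[[1,2,3,0]]).as_matrix();print(np.round(M,3));print(np.round(ex,3),np.round(ey,3))
E
```

```text
[[-0.001  0.938  0.346]
 [ 0.002  0.346 -0.938]
 [-1.    -0.    -0.002]]
[0.132 0.991 0.   ] [-0.991  0.132  0.   ]
```

Corner triangulation from the two views gives z = 0.105 m, as it should. The measured plate lies within 2 mm of the position predicted from the chest pose. I'm moving above the plate with the fingers shut.

```bash
python3 -m jog '0 39 -19 0 0 0 0;0 39 -19 0 0 0 0;0 39 -19 0 0 0 0;0 39 -19 0 0 0 0;0 39 -19 0 0 0 0'; python3 -m jog '0 39 -19 0 0 0 0;0 39 -19 0 0 0 0;0 39 -19 0 0 0 0;0 39 -19 0 0 0 0;0 39 -19 0 0 0 0'
python3 -m jog '0 0 0 1.16 0 0 0;0 0 0 1.16 0 0 0;0 0 0 1.16 0 0 0;0 0 0 1.16 0 0 0;0 0 0 0 0 0 0'
cat > st.py <<'E'
import sys
from h import *
from scipy.spatial.transform import Rotation as R
z=np.load('pose.npz');O,ex,ey=z['O'],z['ex'],z['ey']
o=bot.get_obs();q=o['tool_rot'];M=R.from_quat(q[[1,2,3,0]]).as_matrix();p=o['eef_pos'];d=p-O
E=np.array([ex,ey,[0,0,1]])
print('t',round(o['t'],2),'chest mm',np.round(E@d*1e3,1),'F chest',np.round(E@o['contact_force'],1));print('tool axes in chest (cols)\n',np.round(E@M,3),'\nq',np.round(o['q'],2),o['gripper_width'])
if len(sys.argv)>3:
    t=O+E.T@(np.array([float(v) for v in sys.argv[1:4]])/1e3);print('tool shift mm',np.round(M.T@(t-p)*1e3,1))
E
python3 st.py -33 -84 190
python3 - <<'E'
from h import *
p,d=bot.read_camera("scene");cv2.imwrite("pics/s1.png",p[:,:,::-1])
E
```

```text
t: 0.6
eef_pos: [0.3846, -0.4749, 0.231]
tool_rot: [0.58, 0.404, 0.58, -0.404]
contact_force: [1.1, 0.1, 0.1]
gripper_width: 0.144
t: 1.1
eef_pos: [0.5346, -0.3184, 0.231]
tool_rot: [0.58, 0.404, 0.58, -0.404]
contact_force: [0.3, -0.5, 0.0]
gripper_width: -0.005
t: 1.6
eef_pos: [0.5337, -0.3196, 0.2308]
tool_rot: [-0.465, -0.532, -0.466, 0.532]
contact_force: [-0.1, 1.1, -0.5]
gripper_width: 0.003
t 1.6 chest mm [-82.9 -55.4 230.8] F chest [ 1.1  0.3 -0.5]
tool axes in chest (cols)
 [[ 0.    -0.001 -1.   ]
 [ 0.001 -1.     0.001]
 [-1.    -0.001 -0.   ]] 
q [ 0.45  0.39 -0.02  1.69  0.01  1.06 -1.27] 0.002620000609783429
tool shift mm [ 40.8  28.7 -49.9]
```

View pics/s1.png

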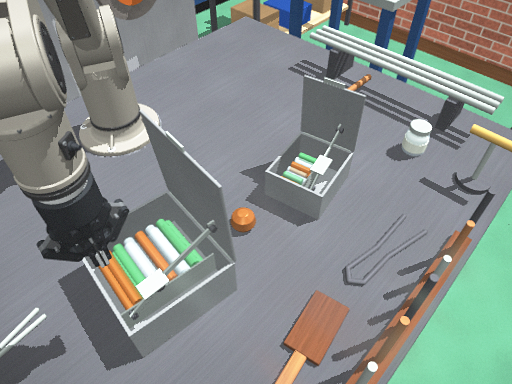

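The hand is at image (85,220), in front of the chest and clear of the lid. The plate is at (153,284). Next I move over the plate and descend.

```bash
python3 -m jog '0 14 -25 0 0 0 0;0 14 -25 0 0 0 0;25 0 0 0 0 0 0;25 0 0 0 0 0 0;15 0 0 0 0 0 0'; python3 st.py -33 -84 150
python3 - <<'E'
from h import *
p,d=bot.read_camera("scene");cv2.imwrite("pics/s2.png",cv2.resize(p[150:384,60:320,::-1],None,fx=2.3,fy=2.3))
E
```

```text
t: 2.15
eef_pos: [0.5673, -0.2734, 0.1643]
tool_rot: [-0.466, -0.531, -0.468, 0.532]
contact_force: [-1.0, 0.2, -1.2]
gripper_width: 0.0
t 2.15 chest mm [-32.6 -82.6 164.3] F chest [ 0.1  1.  -1.2]
tool axes in chest (cols)
 [[ 0.001  0.004 -1.   ]
 [ 0.002 -1.    -0.004]
 [-1.    -0.002 -0.001]] 
q [ 0.38  0.47 -0.04  1.73  0.02  0.94 -1.37] 0.00013825399018334305
tool shift mm [14.3  1.4  0.4]
```

View pics/s2.png

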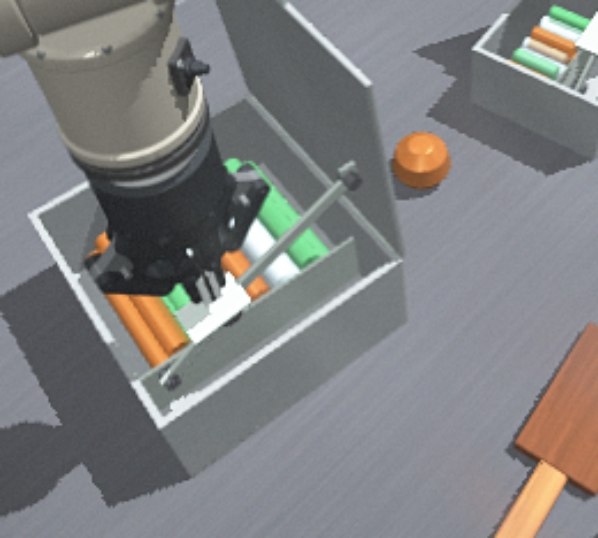

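The fingertips, at crop (212,290), sit just above the plate at (220,305). Pressing down in small steps.

```bash
python3 -m jog '8 1 0 0 0 0 0;7 0 0 0 0 0 0;6 0 0 0 0 0 0'; python3 st.py -33 -84 147;  python3 -m jog '6 0 -1 0 0 0 0;6 0 -2 0 0 0 0;6 0 -2 0 0 0 0';python3 st.py -25 -84 112
```

```text
t: 2.5
eef_pos: [0.5701, -0.274, 0.146]
tool_rot: [0.466, 0.532, 0.466, -0.531]
contact_force: [0.8, 3.9, 8.2]
gripper_width: 0.005
t 2.5 chest mm [-32.8 -85.4 146. ] F chest [ 4.  -0.3  8.2]
tool axes in chest (cols)
 [[ 0.001  0.    -1.   ]
 [-0.002 -1.    -0.   ]
 [-1.     0.002 -0.001]] 
q [ 0.38  0.49 -0.04  1.74  0.02  0.91 -1.37] 0.0053722660771344105
tool shift mm [-1.  -1.4  0.2]
t: 2.8
eef_pos: [0.5721, -0.2645, 0.1293]
tool_rot: [0.466, 0.533, 0.467, -0.529]
contact_force: [-2.5, 14.0, 14.0]
gripper_width: 0.002
t 2.8 chest mm [-23.2 -86.2 129.3] F chest [13.5  4.3 14. ]
tool axes in chest (cols)
 [[ 0.005  0.003 -1.   ]
 [-0.002 -1.    -0.003]
 [-1.     0.002 -0.005]] 
q [ 0.37  0.51 -0.05  1.75  0.02  0.87 -1.38] 0.0016024104753695279
tool shift mm [17.3 -2.2  1.9]
```

```bash
python3 -m jog '6 0 -3 0 0 0 0;6 0 -3 0 0 0 0;6 0 -2 0 0 0 0';python3 st.py -25 -84 112; python3 - <<'E'
from h import *
p,d=bot.read_camera("scene");cv2.imwrite("pics/s3.png",cv2.resize(p[100:384,60:320,::-1],None,fx=2,fy=2))
E
```

```text
t: 3.1
eef_pos: [0.5731, -0.2562, 0.111]
tool_rot: [0.466, 0.533, 0.468, -0.529]
contact_force: [-1.3, 11.6, 11.2]
gripper_width: -0.001
t 3.1 chest mm [-14.8 -86.1 111. ] F chest [11.4  2.8 11.2]
tool axes in chest (cols)
 [[ 0.005  0.004 -1.   ]
 [-0.002 -1.    -0.004]
 [-1.     0.002 -0.005]] 
q [ 0.36  0.53 -0.05  1.77  0.02  0.84 -1.4 ] -0.0013575733223853395
tool shift mm [-1.  -2.1 10.1]
```

View pics/s3.png

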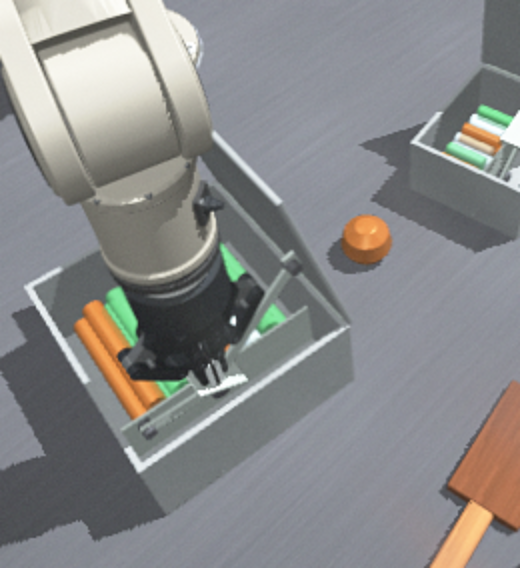

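The stay is bent at the knee (crop (218,385)) and the lid has followed slightly. I'm pressing a few millimetres more, then retreating straight up.

```bash
python3 -m jog '5 0 -2 0 0 0 0;0 0 0 0 0 0 0;0 0 0 0 0 0 0';python3 st.py; python3 -m jog '-15 0 5 0 0 0 0;-40 0 20 0 0 0 0;-50 0 10 0 0 0 0;-50 0 0 0 0 0 0;-50 0 0 0 0 0 0';python3 -m jog '-50 0 0 0 0 0 0;-50 0 0 0 0 0 0;0 0 0 0 0 0 0'; python3 st.py 150 -20 420; python3 - <<'E'
from h import *
p,d=bot.read_camera("scene");cv2.imwrite("pics/s4.png",p[:,:,::-1])
p,d=bot.read_camera("top");cv2.imwrite("pics/t4.png",p[:,:,::-1])
E
```

```text
t: 3.45
eef_pos: [0.5733, -0.2548, 0.1052]
tool_rot: [0.466, 0.533, 0.467, -0.529]
contact_force: [1.1, 9.5, 5.2]
gripper_width: -0.0
t 3.45 chest mm [-13.4 -86.  105.2] F chest [9.5 0.1 5.2]
tool axes in chest (cols)
 [[ 0.005  0.004 -1.   ]
 [-0.002 -1.    -0.004]
 [-1.     0.002 -0.005]] 
q [ 0.36  0.54 -0.05  1.78  0.03  0.83 -1.4 ] -0.0002443395116386989
t: 3.95
eef_pos: [0.566, -0.2951, 0.3114]
tool_rot: [0.466, 0.532, 0.465, -0.532]
contact_force: [1.0, -0.1, 0.3]
gripper_width: -0.003
t: 4.25
eef_pos: [0.5688, -0.2957, 0.4182]
tool_rot: [0.471, 0.534, 0.461, -0.53]
contact_force: [0.6, -0.3, 0.5]
gripper_width: -0.001
t 4.25 chest mm [-54.5 -87.  418.2] F chest [-0.3 -0.6  0.5]
tool axes in chest (cols)
 [[-0.004 -0.001 -1.   ]
 [-0.015 -1.     0.001]
 [-1.     0.015  0.004]] 
q [ 0.4   0.31 -0.02  1.39  0.01  1.43 -1.33] -0.000609105661315543
tool shift mm [  -3.7  -67.1 -204.5]
```

View pics/s4.png

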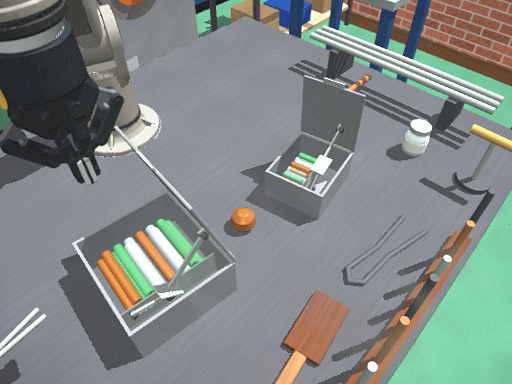

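View pics/t4.png

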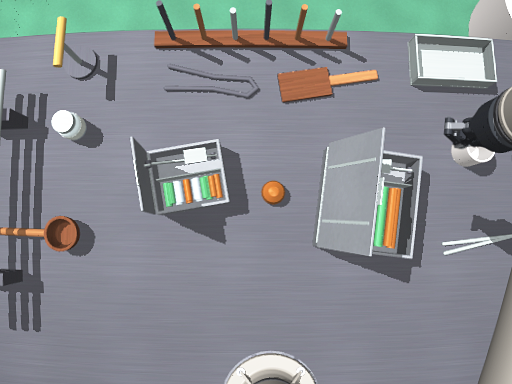

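The stay is broken and the knee stays folded at (172,295). The lid is partly down, with its free edge at top-view pixels (383,130) and (374,255). Next: the lid angle.

```bash
python3 - <<'E'
from h import *
z=np.load('pose.npz');O,ex,ey=z['O'],z['ex'],z['ey']
for a in(1.5,1.35,1.3,1.25,1.2,1.15,1.1,1.0):
    P=[O+ex*(110-220*np.cos(a)+6*np.sin(a))/1e3+ey*s*.12+np.array([0,0,(106+220*np.sin(a)+6*np.cos(a))/1e3]) for s in(-1,1)]
    print(a,proj('top',P).round(1).tolist(),proj('scene',P).round(1).tolist())
E
```

```text
1.5 [[356.1, 120.4], [341.2, 252.2]] [[222.6, 185.6], [141.8, 108.3]]
1.35 [[373.0, 123.5], [358.7, 254.3]] [[204.0, 198.6], [125.5, 117.6]]
1.3 [[378.3, 124.6], [364.2, 255.0]] [[197.9, 203.5], [120.2, 121.3]]
1.25 [[383.5, 125.8], [369.5, 255.6]] [[191.8, 208.6], [115.0, 125.1]]
1.2 [[388.3, 127.0], [374.6, 256.1]] [[185.8, 213.9], [110.0, 129.2]]
1.15 [[393.0, 128.3], [379.4, 256.7]] [[179.9, 219.4], [105.2, 133.6]]
1.1 [[397.4, 129.5], [384.0, 257.1]] [[174.3, 225.1], [100.5, 138.1]]
1.0 [[405.4, 132.2], [392.4, 258.0]] [[163.6, 236.8], [91.8, 147.5]]
```

Lid angle is about 1.24 rad, with the free edge around z = 0.32 m. Moving over the lid to its outer side.

```bash
python3 -m jog '0 -16 -42 0 0 0 0;0 -16 -42 0 0 0 0;0 -16 -42 0 0 0 0;0 -16 -42 0 0 0 0;0 0 0 0 0 0 0'; python3 st.py 100 -20 290; python3 - <<'E'
from h import *
p,d=bot.read_camera("scene");cv2.imwrite("pics/s5.png",p[:,:,::-1])
E
```

```text
t: 4.85
eef_pos: [0.5242, -0.1118, 0.4076]
tool_rot: [0.467, 0.53, 0.47, -0.529]
contact_force: [1.0, 0.3, -0.5]
gripper_width: -0.002
t 4.85 chest mm [121.9 -18.5 407.6] F chest [ 0.5 -0.9 -0.5]
tool axes in chest (cols)
 [[ 0.002  0.01  -1.   ]
 [ 0.002 -1.    -0.01 ]
 [-1.    -0.002 -0.002]] 
q [ 0.21  0.13 -0.13  1.63  0.02  1.38 -1.61] -0.0015091469574996365
tool shift mm [117.5   1.5  22.2]
```

View pics/s5.png

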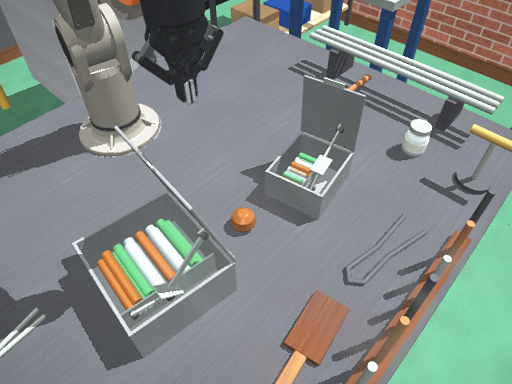

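The gripper is behind the lid at (190,90), clear of both chests. Lowering to z ≈ 290 mm and approaching the outer face.

```bash
python3 -m jog '40 0 0 0 0 0 0;40 0 0 0 0 0 0;38 0 0 0 0 0 0;0 0 15 0 0 0 0;0 0 10 0 0 0 0'; python3 st.py; python3 -m jog '0 0 8 0 0 0 0;0 0 8 0 0 0 0;0 0 8 0 0 0 0'; python3 st.py
python3 - <<'E'
import numpy as np
for a in np.arange(1.24,-.01,-.1): print(round(a,2),np.round([110-190*np.cos(a)+6*np.sin(a)+15,106+190*np.sin(a)+6*np.cos(a)],1))
E
```

```text
t: 5.4
eef_pos: [0.5214, -0.1464, 0.2902]
tool_rot: [-0.465, -0.532, -0.466, 0.533]
contact_force: [-0.4, 0.0, 0.6]
gripper_width: -0.001
t 5.4 chest mm [ 87.2 -20.3 290.2] F chest [-0.   0.4  0.6]
tool axes in chest (cols)
 [[-0.001 -0.002 -1.   ]
 [ 0.002 -1.     0.002]
 [-1.    -0.002  0.001]] 
q [ 0.25  0.21 -0.11  1.8   0.03  1.14 -1.57] -0.0011462501841995466
t: 5.7
eef_pos: [0.5196, -0.1681, 0.2918]
tool_rot: [0.466, 0.533, 0.465, -0.531]
contact_force: [-0.1, 3.7, -1.9]
gripper_width: -0.002
t 5.7 chest mm [ 65.4 -21.4 291.8] F chest [ 3.7  0.6 -1.9]
tool axes in chest (cols)
 [[ 0.    -0.    -1.   ]
 [-0.003 -1.     0.   ]
 [-1.     0.003 -0.   ]] 
q [ 0.28  0.21 -0.1   1.79  0.02  1.14 -1.53] -0.0020820113449283584
1.24 [ 69.  287.6]
1.14 [ 51.1 281.1]
1.04 [ 34.  272.9]
0.94 [ 17.8 263. ]
0.84 [  2.6 251.5]
0.74 [-11.3 238.5]
0.64 [-23.8 224.3]
0.54 [-34.9 208.8]
0.44 [-44.3 192.4]
0.34 [-52.1 175. ]
0.24 [-58.1 157. ]
0.14 [-62.3 138.5]
0.04 [-64.6 119.6]
```

Contact at about 4 N. Following the arc at roughly 0.5 to 1 rad/s.

```bash
python3 -m jog '3 0 9 0 0 0 0;4 0 9 0 0 0 0;4 0 9 0 0 0 0;5 0 9 0 0 0 0;5 0 8 0 0 0 0'; python3 st.py;python3 -m jog '5 0 8 0 0 0 0;6 0 8 0 0 0 0;6 0 8 0 0 0 0;6 0 7 0 0 0 0;7 0 7 0 0 0 0'; python3 st.py; python3 - <<'E'
from h import *
p,d=bot.read_camera("scene");cv2.imwrite("pics/s6.png",p[:,:,::-1])
E
```

```text
t: 6.2
eef_pos: [0.513, -0.212, 0.2689]
tool_rot: [-0.466, -0.532, -0.466, 0.532]
contact_force: [1.1, 0.7, 3.8]
gripper_width: -0.002
t 6.2 chest mm [ 21.1 -20.6 268.9] F chest [ 0.9 -1.   3.8]
tool axes in chest (cols)
 [[-0.  0. -1.]
 [-0. -1. -0.]
 [-1.  0.  0.]] 
q [ 0.34  0.25 -0.07  1.8   0.02  1.1  -1.44] -0.0015503967032634012
t: 6.7
eef_pos: [0.5079, -0.2493, 0.2388]
tool_rot: [-0.466, -0.532, -0.466, 0.532]
contact_force: [1.6, -0.5, 2.0]
gripper_width: 0.0
t 6.7 chest mm [-16.6 -20.5 238.8] F chest [-0.3 -1.7  2. ]
tool axes in chest (cols)
 [[-0.  0. -1.]
 [ 0. -1. -0.]
 [-1. -0.  0.]] 
q [ 0.39  0.29 -0.05  1.81  0.02  1.04 -1.37] 0.0001562800315854981
```

View pics/s6.png

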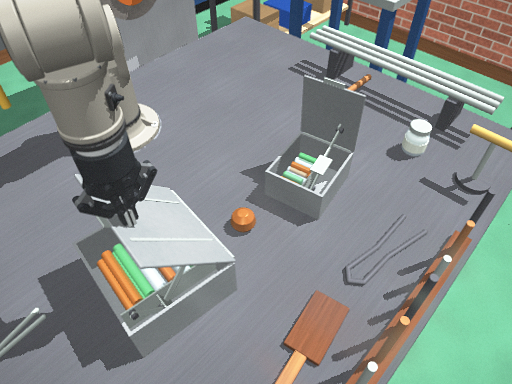

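The lid, near (165,225), follows the fingertip at about 0.75 rad. The stay folds inside at (165,285). Continuing.

```bash
python3 -m jog '8 0 6 0 0 0 0;8 0 6 0 0 0 0;8 0 6 0 0 0 0;8 0 5 0 0 0 0;8 0 5 0 0 0 0'; python3 st.py;python3 -m jog '9 0 4 0 0 0 0;9 0 4 0 0 0 0;9 0 3 0 0 0 0;9 0 3 0 0 0 0;9 0 2 0 0 0 0'; python3 st.py
```

```text
t: 7.25
eef_pos: [0.5042, -0.2769, 0.1985]
tool_rot: [-0.466, -0.532, -0.466, 0.532]
contact_force: [-0.3, -0.3, 1.9]
gripper_width: -0.002
t 7.25 chest mm [-44.5 -20.5 198.5] F chest [-0.3  0.3  1.9]
tool axes in chest (cols)
 [[-0.  0. -1.]
 [ 0. -1. -0.]
 [-1. -0.  0.]] 
q [ 0.42  0.35 -0.04  1.83  0.02  0.96 -1.32] -0.0020623173337205336
t: 7.75
eef_pos: [0.5021, -0.2925, 0.1535]
tool_rot: [-0.466, -0.532, -0.466, 0.532]
contact_force: [-1.2, -0.2, 1.7]
gripper_width: 0.001
t 7.75 chest mm [-60.2 -20.4 153.5] F chest [-0.4  1.2  1.7]
tool axes in chest (cols)
 [[-0.  0. -1.]
 [ 0. -1. -0.]
 [-1. -0.  0.]] 
q [ 0.45  0.41 -0.03  1.86  0.02  0.87 -1.3 ] 0.0011887726727888718
```

```bash
python3 -m jog '8 0 1 0 0 0 0;8 0 1 0 0 0 0;7 0 1 0 0 0 0;7 0 0 0 0 0 0;5 0 0 0 0 0 0'; python3 st.py;python3 -m jog '3 0 0 0 0 0 0;3 0 0 0 0 0 0;0 0 0 0 0 0 0'; python3 st.py
```

```text
t: 8.25
eef_pos: [0.5018, -0.2951, 0.1186]
tool_rot: [-0.466, -0.532, -0.466, 0.532]
contact_force: [-0.4, -0.1, 1.0]
gripper_width: -0.001
t 8.25 chest mm [-62.8 -20.5 118.6] F chest [-0.1  0.4  1. ]
tool axes in chest (cols)
 [[ 0.  0. -1.]
 [ 0. -1. -0.]
 [-1. -0. -0.]] 
q [ 0.45  0.46 -0.03  1.88  0.02  0.81 -1.3 ] -0.001305299897621658
t: 8.55
eef_pos: [0.5017, -0.2949, 0.113]
tool_rot: [-0.466, -0.532, -0.466, 0.532]
contact_force: [0.5, -0.2, 0.9]
gripper_width: 0.003
t 8.55 chest mm [-62.6 -20.4 113. ] F chest [-0.1 -0.5  0.9]
tool axes in chest (cols)
 [[ 0.  0. -1.]
 [ 0. -1. -0.]
 [-1. -0. -0.]] 
q [ 0.45  0.46 -0.03  1.88  0.02  0.79 -1.3 ] 0.0026935574998056683
```

```bash
python3 -m jog '2 0 0 0 0 0 0;2 0 0 0 0 0 0;1 0 0 0 0 0 0;0 0 0 0 0 0 0'; python3 st.py; python3 - <<'E'
from h import *
p,d=bot.read_camera("scene");cv2.imwrite("pics/s7.png",p[:,:,::-1])
E
```

```text
t: 8.95
eef_pos: [0.5022, -0.2952, 0.1119]
tool_rot: [0.466, 0.532, 0.466, -0.532]
contact_force: [-9.2, 5.1, 28.9]
gripper_width: -0.003
t 8.95 chest mm [-62.8 -20.9 111.9] F chest [ 3.8  9.8 28.9]
tool axes in chest (cols)
 [[-0.     0.    -1.   ]
 [-0.001 -1.    -0.   ]
 [-1.     0.001  0.   ]] 
q [ 0.45  0.47 -0.03  1.88  0.02  0.79 -1.3 ] -0.002994823777655568
```

View pics/s7.png

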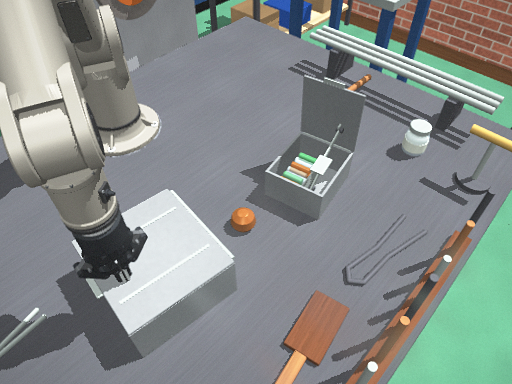

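The lid at (165,260) lies flush: it resists at 29 N and the tip is at z = 112 mm, the height of the shut lid's top. Retreating straight up and checking.

```bash
python3 -m jog '-10 0 0 0 0 0 0;-40 0 0 0 0 0 0;-50 0 0 0 0 0 0;-50 0 0 0 0 0 0;0 0 0 0 0 0 0'; python3 -m jog '0 0 50 0 0 0 0;0 0 50 0 0 0 0;0 0 50 0 0 0 0;0 0 0 0 0 0 0;0 0 0 0 0 0 0';python3 st.py; python3 - <<'E'
from h import *
z=np.load('pose.npz');O,ex,ey=z['O'],z['ex'],z['ey']
p,d=bot.read_camera("scene");cv2.imwrite("pics/s8.png",p[:,:,::-1])
p,d2=bot.read_camera("top");cv2.imwrite("pics/t8.png",p[:,:,::-1])
for n,D in(('scene',d),('top',d2)):
  for x in(90,0,-50,-95):
    for y in (-80,60):
      u,v=proj(n,O+ex*x/1e3+ey*y/1e3+[0,0,.112])[0];print(n,x,y,px2w(n,u,v,depth=D[int(round(v)),int(round(u))])[2].round(4))
E
```

```text
t: 9.5
eef_pos: [0.5057, -0.297, 0.2662]
tool_rot: [0.47, 0.534, 0.461, -0.53]
contact_force: [-0.2, 0.7, -0.4]
gripper_width: -0.002
t: 10.0
eef_pos: [0.4811, -0.4451, 0.2574]
tool_rot: [-0.465, -0.532, -0.465, 0.533]
contact_force: [0.6, 0.1, -1.2]
gripper_width: 0.004
t 10.0 chest mm [-214.2  -19.8  257.4] F chest [ 0.2 -0.6 -1.2]
tool axes in chest (cols)
 [[ 0.    -0.003 -1.   ]
 [ 0.001 -1.     0.003]
 [-1.    -0.001 -0.   ]] 
q [ 0.63  0.42  0.03  1.58 -0.02  1.14 -1.04] 0.00387988565979771
scene 90 -80 0.1087
scene 90 60 0.1134
scene 0 -80 0.1114
scene 0 60 0.1109
scene -50 -80 0.1121
scene -50 60 0.1119
scene -95 -80 0.1119
scene -95 60 0.1127
top 90 -80 0.1089
top 90 60 0.1141
top 0 -80 0.1114
top 0 60 0.1155
top -50 -80 0.1091
top -50 60 0.11
top -95 -80 0.111
top -95 60 0.1109
```

View pics/s8.png

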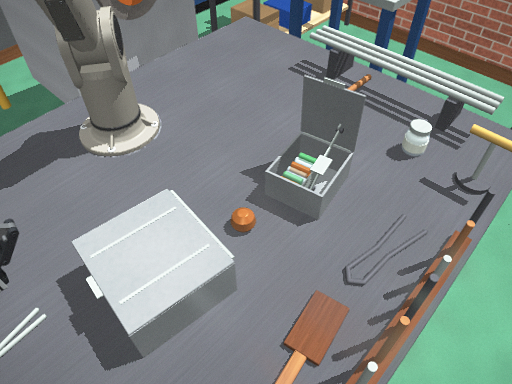

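The lid is level at about 112 mm from hinge to edge, so it is shut. The short chest's lid at (333,115) looks unchanged, and the robot is clear. Handing in.

```bash
python3 -c "
from station import bot
print(bot.hand_in())"
```

```text
the job is handed in; nothing more can be done
None
```

The longer chest is shut and the shorter one still stands open. I handed the job in at about 10 s of the 53 s allowed, and `hand_in()` reports no verdict.

**What I did:** I pressed the thumb plate down about 42 mm with shut fingers. The vertical force peaked near 14 N in the readings between moves. The stay broke, and the lid followed to about 1.24 rad. I then went over to the lid's outer face, pushed it down along its arc at roughly 1 rad/s or slower, and pressed it home.

**Last checks:**
- **Long chest lid:** depth readings from both cameras put its top at 109–116 mm along its whole length, level to within noise. The nominal height when shut is 112 mm.
- **Short chest:** its lid looks unchanged in the last picture.
- **Robot:** it is clear of everything, with contact force near zero.

**Not ideal or not measured:**
- The final press on the shut lid reached 29 N through the fingertips, more than was needed.
- During the plate press there was also a sideways force of about 13 N, because the plate dragged the tip as it shifted.
- I judged the knee bend from the pictures and the lid's drop; I did not measure it directly.

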